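# Set the pan dial and mount the phone clamp on its drive

## Task

First turn the dial on the panning base so that its white pointer stands at the one long mark of its scale. Then lift the aluminium phone clamp out of the organiser, turn it until the four splines of its stem mesh with the cross-shaped socket on the base, and push it fully home against the spring until its collar sits on the socket. Finish while still holding the clamp and pressing it down in the socket; leave the dial at the mark, and leave the mug, the jar and the webcam clip where they are.

Things in the scene. Friction and masses are not known exactly. Their poses are not given: they have to be found in the camera images.
- panbase: Grey panning base, a fixed box 120 (x) x 250 (y) x 35 mm high, origin at the centre of its underside, z up, yaw varies. It carries the dial at its y = +70 mm and the white square socket block at its y = -70 mm (both at its x = 0).
- socket_rim (a point): Centre of the top face of the socket block, 71 mm above the desk, with the axes of the panning base. The block is 56 x 56 mm, 36 mm high. In its top is a cross-shaped socket: two grooves 7.5 mm wide and 31 mm long crossing at right angles, along the base's x and y, 36 mm deep. It is the same in all four quarter turns.
- plunger (a joint): Steel spring plunger 7 mm square in the middle of the socket; 0 when up (its top 16 mm below the rim), grows downward in m. The stem pushes it: 3 N at 0, rising 0.6 N per mm, so 9 N at 0.010 when the clamp is fully home. It lifts the clamp out by 10 mm if the clamp is not pressed.
- dial (a joint): Angle of the black dial (vertical axis) in rad, growing clockwise seen from above; turns with light friction (0.03 N m), stays where left. At 0 its white pointer points along the base's +y, at 1.571 along the base's +x. The white scale has short marks every 30 degrees from 0 to 180; the long broad one, the target, is at 120 degrees (2.094). At the start it is 0.54 to 1.45 rad short of that.
- dial_grip (a point): On the dial's axis, in its grip bar, 28 mm above the base's top; its y axis points along the pointer, x across the bar. The dial's skirt is 44 mm across, its top 7 mm above the base; on it stands the grip bar, 12 mm wide, 42 mm long (along the pointer), its top 37 mm above the base (72 mm above the desk).
- dial_mark (a point): Middle of the long mark on the scale, 35 mm from the dial's axis.
- clamp: Loose grey aluminium phone clamp, 110 to 180 g, 77 mm tall; origin at the centre of its stem's lower tip, z up. Stem: four splines in a cross along its x and y, each 5 mm wide, reaching 14 mm from the axis, 26 mm long, tip rounded. Above: round collar 44 mm across, z = 26 to 32 mm; neck 14 mm across to z = 45; then the bar. Fully home the origin is 26 mm below socket_rim.
- clamp_grip (a point): Middle of the clamp's bar, where to grip it across its thickness: on its axis, 64 mm above its origin, 13 mm below the bar's top; axes as the clamp's. The bar is 14 mm thick (x), 94 mm long (y), z = 45 to 77 mm of the clamp. Two jaws at the bar's ends stick out 25 mm to +x; between them 70 mm is free.
- organiser: Fixed two-tier wooden organiser, origin on the desk under its parking hole. Lower tier: block 40 mm high, x -80 to 80, y -50 to 65 mm, with a round hole 35 mm wide, 32 mm deep at the origin, in which the clamp stands at any yaw, collar on the block, stem tip 14 mm above the desk. Upper tier: shelf 90 mm high, y 65 to 155 mm.
- mug: Bystander: white enamel mug, 80 mm across, 80 mm high, origin under its centre, handle to its +y.
- jar: Bystander: glass candy jar with latch lid, 72 mm across, 84 mm high, origin under its centre.
- clip: Bystander: white plastic webcam cover clip, 45 x 18 x 8 mm, on the organiser's upper tier, origin under its centre.

How it is judged:
By the outcome, as a careful person would: the job done as asked, in the order asked, and still so for the second after the job is handed in, while the arm keeps its last pose, push and grip.
It also fails if it takes over 56 s, if anything falls off the work surface, if the arm or the gripper's body presses on something with over 40 N, if the wrist force passes 120 N, or if a joint passes its speed limit or range.

## Robot

A 7-joint arm with a two-finger parallel gripper is mounted at the origin on the work surface. World frame = base frame: x ahead of the robot, y to its left, z up, the work surface at z = 0. Lengths are in mm, angles in rad, forces in N, time in s.
With the tool pointing down it reaches from about 425 to 825 mm from the base axis. Payload 3.6 kg.
Tool frame: the origin (TCP) lies on the centre line of the jaws, within the pads' length; the fingertips stand 22 mm ahead of it and the grasp point (between the pads) lies 3 mm ahead of it; z points along the fingers, y is the direction in which the jaws open and shut (so a half turn about z gives the same grasp; the last joint's range is limited). The gripper opens to 93 mm and grips with 3 to 60 N. Pads are 15 mm wide; open, the fingers measure 128 mm over their backs; the gripper's body (75 mm by 188 mm) begins 65 mm behind the grasp point.
Start: joints at [-1.339, 0.615, -0.013, 1.423, 0.008, 1.103, -0.04], TCP at [166.317, 628.333, 240.64] pointing down, gripper open.
Joint ranges: [-3.12, 3.12], [-0.3, 2.06], [-1.34, 1.32], [0.26, 2.42], [-1.36, 4.5], [0.01, 1.98], [-2.84, 2.84]. Speed limits (rad/s): [2.79, 2.79, 3.14, 3.14, 3.14, 3.14, 3.14].

## Interface

Orientations are given as [roll, pitch, yaw] about the fixed x, y, z axes, in that order (R = Rz(yaw) Ry(pitch) Rx(roll)).
In Python, from workcell import r, imaging gives the robot as it stands.
- The arm moves only by the tool jog_arm, never from a script. Its argument "plan" is a list of rows, each a list of 5 numbers: the finger opening in cm, from 0 to 9.3, then the shift along the tool's x, y, z in cm, then the turn about the tool's z in degrees. In form: [[jaw, dx, dy, dz, spin], ...]. A call has 1 to 5 rows; each row shifts and turns the pose as measured when the row begins, along the tool's axes as they then stand; what a row does not reach is not made up. A row lasts 1/12 s, in which the tool goes at most 41.7 mm and 7.16 degrees, less where a joint would pass 70% of its speed; a pose out of reach is approached as far as the arm can. A call is refused whole if a number of a shift passes 4.17 or a number of a turn 7.16, either way. A call with a gripper value outside its range is refused whole. The fingers move at their own pace and stop on an object; "grip_force" is the grip in N (left out, the last holds). Time passes only in rows, so rows that do not move let the fingers close. It gives the time, the measured TCP pose, the force and the opening at its end, in the units of the state.
- r.read_state(): the state, without advancing time (a new reading comes with each control period).
- imaging.get_image(name): name is "side" or "top"; returns the picture (384x512x3 uint8, red, green, blue); there is no depth.
- imaging.camera_info(name): a dict with "camera_matrix" (3x3 intrinsics, pixels), "eye" and "attitude" of the camera in the world. Camera axes: x right, y down, z forward; pixel columns grow to the right and rows downward; lengths in mm; the calibration is good to about 2 mm. A picture is of the moment at which its call begins. camera_info takes no time and is no camera call.
- r.close_job(): hands the job in, once; it reports no verdict.
The state is a dict: "t": time; "qpos": joint angles; "dq": joint speeds; "joint_efforts": joint torques, N m; "tcp_pos": TCP position; "tool_rot": TCP orientation; "contact_force": force on the tool from outside, world axes, zero at the start; "moment": the same for the moment, N m; "gripper_width": finger opening in mm.
Only numpy, scipy, OpenCV 4.12 (cv2) and the standard library are available. Lean on these libraries where they do the work, as an engineer would, in place of code of your own. Each camera call takes 0.05 s, during which the arm holds its last target.

## Working session

There is one attempt and no reset: what is moved stays moved. The work goes in short steps, Python scripts to look and compute and a tool call to move; the robot and the scene stay as the last step left them, time stands still between calls to the robot, and variables do not carry over. Pictures are saved under pics/ and viewed, and the job is handed in when it is done.

Besides the shell and the picture viewer there is one more tool, called after "Call:" as a command line: name --pt "numbers of a row" for each row, then --argument value for the rest. jog_arm: Moves the arm, as the interface text tells. Its arguments: {"type":"object","properties":{"plan":{"type":"array"},"grip_force":{"type":"number"}},"required":["plan"]}

```bash
ls; mkdir -p pics; python3 - <<'E'
from workcell import r, imaging
import cv2
for n in ("side","top"):
    im=imaging.get_image(n); cv2.imwrite(f"pics/{n}0.png",im[:,:,::-1])
    print(n,imaging.camera_info(n))
print(r.read_state())
E
```

```text
pics
side {'camera_matrix': array([[415.82111273,   0.        , 253.50193695],
       [  0.        , 415.82111273, 192.91749858],
       [  0.        ,   0.        ,   1.        ]]), 'eye': array([257.67764713, 543.29932326, 657.73224302]), 'attitude': array([-2.33082309, -0.0116869 , -2.47598178])}
top {'camera_matrix': array([[455.82659437,   0.        , 260.58530521],
       [  0.        , 455.82659437, 188.05125176],
       [  0.        ,   0.        ,   1.        ]]), 'eye': array([ 480.49364423,   62.06324307, 1204.38829647]), 'attitude': array([-3.02361786, -0.01956292, -1.59683154])}
{'t': 0.1, 'qpos': array([-1.33848908,  0.61578276, -0.0125908 ,  1.42471109,  0.00807389,
        1.10339543, -0.04042308]), 'dq': array([-2.02375061e-03, -5.53178017e-05,  1.71003772e-03, -1.42179878e-03,
        6.32311155e-04,  1.07663854e-04,  2.00082368e-03]), 'joint_efforts': array([ 1.37709976e-03, -4.60038936e+01,  2.10090238e-01, -1.66244656e+01,
       -6.11755508e-02,  1.68944208e-02,  1.11535860e-04]), 'tcp_pos': array([166.18141468, 627.72589832, 239.63194834]), 'tool_rot': array([-3.13934571e+00,  1.82303477e-05,  2.88279483e+00]), 'contact_force': array([-1.26985271,  0.63683981, -0.1663245 ]), 'moment': array([0.00379574, 0.01680924, 0.00618813]), 'gripper_width': 92.92553465377273}
```

View pics/side0.png

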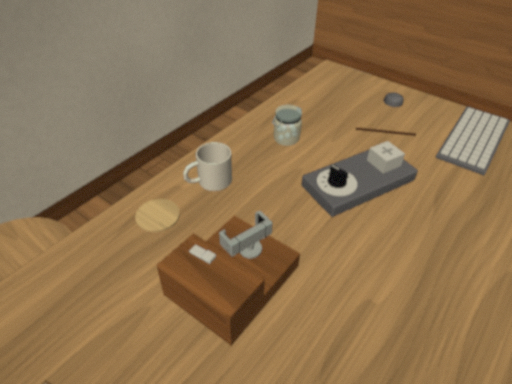

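View pics/top0.png

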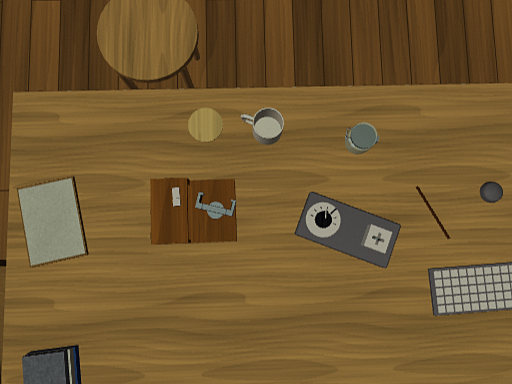

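```bash
cat > h.py <<'E'
import numpy as np,cv2
from scipy.spatial.transform import Rotation as R
from workcell import r, imaging
def cam(n):
    c=imaging.camera_info(n); return c['camera_matrix'],np.array(c['eye']),R.from_euler('xyz',c['attitude']).as_matrix()
def ray(n,u,v):
    K,e,A=cam(n); d=A@np.linalg.solve(K,[u,v,1]); return e,d
def onz(n,u,v,z):
    e,d=ray(n,u,v); return e+d*(z-e[2])/d[2]
def proj(n,p):
    K,e,A=cam(n); q=K@(A.T@(np.array(p)-e)); return q[:2]/q[2]
E
python3 - <<'E'
from h import *
t=cv2.imread('pics/top0.png'); s=cv2.imread('pics/side0.png')
cv2.imwrite('pics/t_base.png',cv2.resize(t[180:275,285:410],None,fx=6,fy=6,interpolation=cv2.INTER_CUBIC))
cv2.imwrite('pics/t_org.png',cv2.resize(t[170:250,145:245],None,fx=7,fy=7,interpolation=cv2.INTER_CUBIC))
cv2.imwrite('pics/s_org.png',cv2.resize(s[200:280,200:300],None,fx=7,fy=7,interpolation=cv2.INTER_CUBIC))
for u,v,z in((323,220,35),(378,239,71),(215,210,46),(267,125,0),(362,138,84)): print(u,v,onz('top',u,v,z))
E
```

```text
323 220 [ 532.03801292 -122.62356467   35.        ]
378 239 [ 479.912884   -251.92048734   71.        ]
215 210 [563.80546601 153.07287805  46.        ]
267 125 [793.97143008  12.95809687   0.        ]
362 138 [ 733.57786353 -222.09919683   84.        ]
```

View pics/t_base.png

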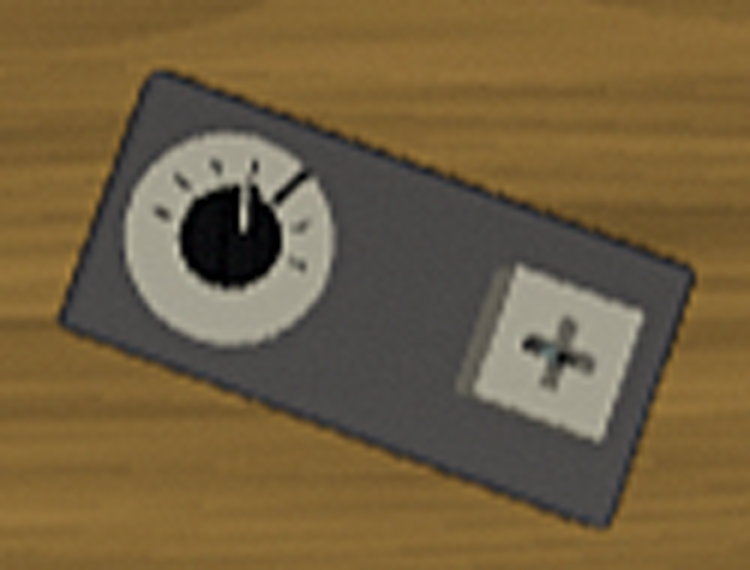

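View pics/t_org.png

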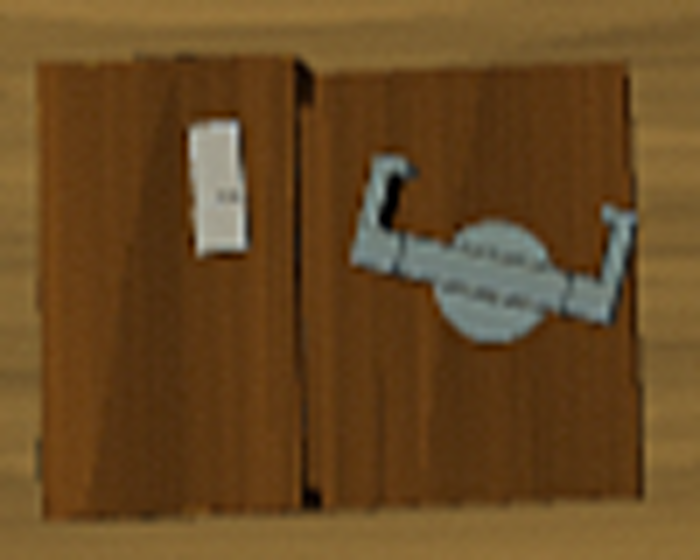

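View pics/s_org.png

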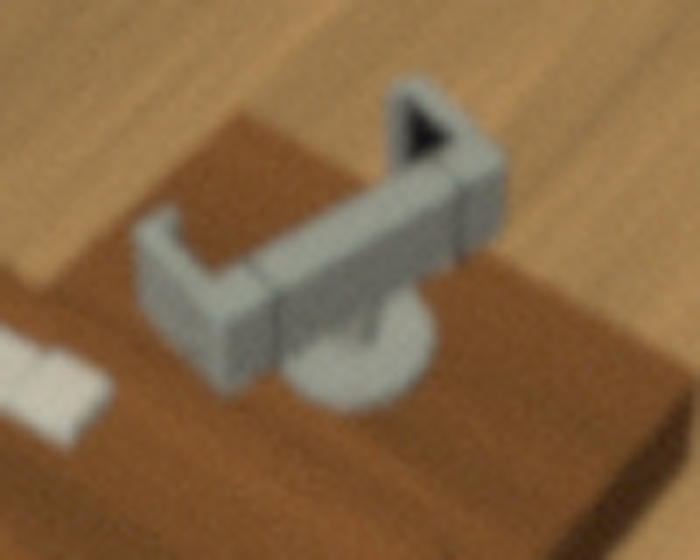

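```bash
cat > m.py <<'E'
from h import *
import sys
def blob(m,roi):
    z=np.zeros_like(m); x0,x1,y0,y1=roi; z[y0:y1,x0:x1]=m[y0:y1,x0:x1]
    c,_=cv2.findContours(z,cv2.RETR_EXTERNAL,cv2.CHAIN_APPROX_NONE)
    return max(c,key=cv2.contourArea)
def rect(n,c,z):
    P=np.array([onz(n,u,v,z)[:2] for u,v in c[:,0,:]],np.float32)
    return cv2.minAreaRect(P)
if __name__=='__main__':
    t=cv2.imread('pics/top0.png'); hsv=cv2.cvtColor(t,cv2.COLOR_BGR2HSV)
    b=t.astype(int); sat=b.max(2)-b.min(2)
    m=((sat<28)).astype(np.uint8)
    print('base',rect('top',blob(m,(285,410,180,275)),35))
    w=((sat<40)&(b.min(2)>115)).astype(np.uint8)
    # socket top (brighter than side)
    c=blob(w,(362,398,220,258)); print('socket',rect('top',c,71), b[232,370],b[228,366])
    c=blob(w,(300,345,195,242)); e=[onz('top',u,v,36)[:2] for u,v in c[:,0,:]]
    print('scale',cv2.fitEllipse(np.array(e,np.float32)))
    g=((sat<40)&(b.min(2)>60)).astype(np.uint8)
    c=blob((b[:,:,0]>b[:,:,2]-5).astype(np.uint8),(192,240,188,225))
    P=c[:,0,:]; print(cv2.contourArea(c))
    cv2.imwrite('pics/mk.png',cv2.resize(np.vstack([m*255,w*255])[:, 140:410],None,fx=2,fy=1))
    for nm,u,v in (('barL',351+0,0),):pass
    # bar: corners in crop t_org (7x, off 145,170): pixel centre offset
    f=lambda x,y:((x+.5)/7-.5+145,(y+.5)/7-.5+170)
    for x,y in ((350,262),(368,222),(612,324),(622,290)): print('bar',onz('top',*f(x,y),91)[:2])
    g6=lambda x,y:((x+.5)/6-.5+285,(y+.5)/6-.5+180)
    for x,y,z in ((244,234,72),(246,186,72),(251,170,42),(275,200,35),(311,172,35)): print('dial',onz('top',*g6(x,y),z)[:2])
E
python3 m.py
```

```text
base ((507.5245666503906, -184.7271728515625), (250.6054229736328, 119.6829833984375), 67.89549255371094)
socket ((481.505859375, -250.96755981445312), (56.20223617553711, 55.86565399169922), 67.9908447265625) [146 163 166] [78 82 85]
scale ((533.537109375, -121.41452026367188), (80.6008529663086, 83.1681900024414), 130.83474731445312)
349.0
bar [569.12932742 199.19867565]
bar [582.97692597 192.80345015]
bar [545.24193018 108.35627068]
bar [557.01503505 104.65004219]
dial [ 533.78550978 -122.5438706 ]
dial [ 553.68702427 -124.23039415]
dial [ 562.40905719 -131.60014784]
dial [ 549.75976705 -142.53887469]
dial [ 561.40621054 -158.58751547]
```

View pics/mk.png

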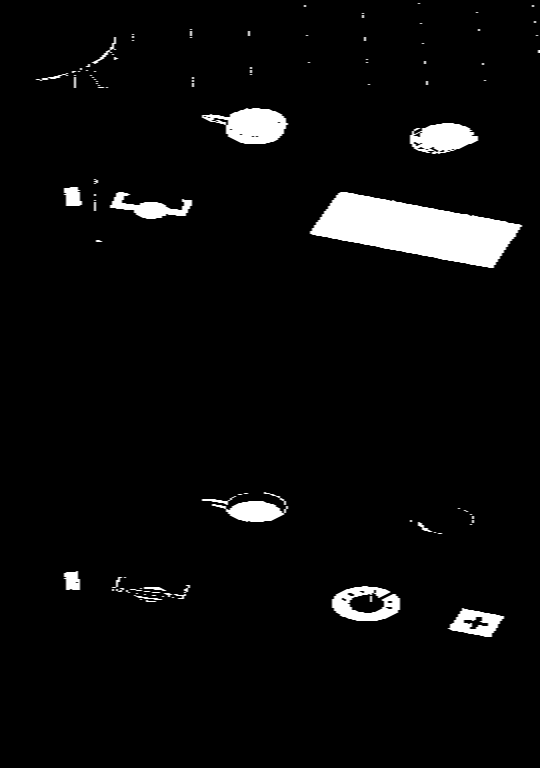

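```bash
cat > go.py <<'E'
from h import *
import sys
# usage: go.py x y z yaw_deg
s=r.read_state()
p=s['tcp_pos']; A=R.from_euler('xyz',s['tool_rot']).as_matrix()
yaw=np.degrees(np.arctan2(A[1,0],A[0,0]))
print('t %.2f'%s['t'],'tcp',p.round(2),'yaw %.2f'%yaw,'F',s['contact_force'].round(2),'M',s['moment'].round(3),'w %.2f'%s['gripper_width'],'q',s['qpos'].round(2), 'z-axis',A[:,2].round(4))
if len(sys.argv)>4:
    tx=np.array(list(map(float,sys.argv[1:4]))); ty=float(sys.argv[4])
    print('shift cm',(A.T@(tx-p)/10).round(3),'spin',round(-((ty-yaw+180)%360-180),2),'dist',np.linalg.norm(tx-p).round(1))
E
python3 - <<'E'
from m import *
t=cv2.imread('pics/side0.png'); b=t.astype(int); sat=b.max(2)-b.min(2)
w=((sat<40)&(b.min(2)>125)).astype(np.uint8)
for th in (115,125,135,145,155):
    w=((sat<45)&(b.min(2)>th)).astype(np.uint8)
    print(th,'sock',rect('side',blob(w,(362,412,135,178)),71))
    c=blob(w,(310,362,160,204)); print('scale',cv2.fitEllipse(np.array([onz('side',u,v,35.5)[:2] for u,v in c[:,0,:]],np.float32)))
    c=blob(w,(362,412,135,178))
t=cv2.imread('pics/top0.png'); b=t.astype(int); sat=b.max(2)-b.min(2)
# collar/bar from top, bar minarea via bluish mask
m=((b[:,:,0]>=b[:,:,2])).astype(np.uint8)
for n,z in (('top',91),):
    ys,xs=np.nonzero(m[188:225,192:240]); P=np.array([onz('top',x+192,y+188,46)[:2] for x,y in zip(xs,ys)])
    d=P-np.array([564,153]); k=(np.abs(d@[.254,.967])<22)&(np.hypot(*d.T)<30)
    print('collar bbox across bar', (d[k]@[.967,-.254]).min(),(d[k]@[.967,-.254]).max(), 'n',k.sum())
crop=cv2.resize(cv2.imread('pics/side0.png')[130:210,300:420],None,fx=6,fy=6,interpolation=cv2.INTER_CUBIC); cv2.imwrite('pics/s_base.png',crop)
E
python3 go.py 540 200 240 165.2
```

```text
115 sock ((477.443115234375, -231.40621948242188), (91.6431655883789, 78.7890853881836), 69.64373779296875)
scale ((533.4972534179688, -121.25668334960938), (85.77122497558594, 86.52645111083984), 50.46866989135742)
125 sock ((483.99609375, -235.65869140625), (91.5877685546875, 61.77581024169922), 75.02146911621094)
scale ((533.5949096679688, -121.23213195800781), (83.03495788574219, 84.41291046142578), 155.70989990234375)
135 sock ((480.978759765625, -249.83474731445312), (57.41889572143555, 56.67200469970703), 67.81766510009766)
scale ((533.6554565429688, -121.56074523925781), (81.30903625488281, 82.49000549316406), 112.774169921875)
145 sock ((481.1556091308594, -250.53558349609375), (53.55318832397461, 53.04747772216797), 67.72261047363281)
scale ((533.7489013671875, -121.66487884521484), (77.35049438476562, 80.69254302978516), 118.67808532714844)
155 sock ((481.1042175292969, -250.5156707763672), (49.34001922607422, 49.914573669433594), 68.06813049316406)
scale ((534.0550537109375, -122.09712982177734), (74.49202728271484, 76.98695373535156), 106.3651123046875)
collar bbox across bar -21.076574444614415 20.753262808494792 n 203
t 0.10 tcp [166.18 627.73 239.63] yaw 165.17 F [-1.27  0.64 -0.17] M [0.004 0.017 0.006] w 92.93 q [-1.34  0.62 -0.01  1.42  0.01  1.1  -0.04] z-axis [-6.0e-04 -2.2e-03 -1.0e+00]
shift cm [-4.7083e+01 -3.1781e+01  3.5000e-02] spin -0.03 dist 568.1
```

View pics/s_base.png

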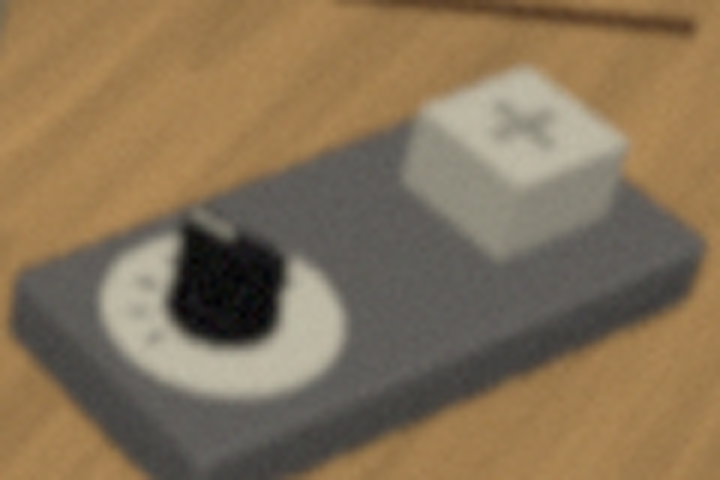

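Call:
jog_arm --pt "5 -3.1 -2.1 0 0" --pt "5 -3.1 -2.1 0 0" --pt "5 -3.1 -2.1 0 0" --pt "5 -3.1 -2.1 0 0" --pt "5 -3.1 -2.1 0 0"

```text
t: 0.52
tcp_pos: [281.5, 489.4, 234.4]
tool_rot: [-3.137, -0.01, 2.905]
contact_force: [0.6, 0.7, 0.3]
gripper_width: 64.1
```

```bash
python3 go.py 540 200 240 170
```

```text
t 0.52 tcp [281.52 489.35 234.42] yaw 166.47 F [0.64 0.66 0.25] M [ 0.039 -0.025  0.015] w 64.10 q [-1.07  0.49 -0.02  1.68  0.    0.98  0.25] z-axis [-0.0108 -0.0018 -0.9999]
shift cm [-31.894 -22.087  -0.786] spin -3.53 dist 388.0
```

Call:
jog_arm --pt "4 -3.1 -2.1 0 -1" --pt "4 -3.1 -2.1 0 -1" --pt "4 -3.1 -2.1 0 -1" --pt "4 -3.1 -2.1 0 0" --pt "4 -3.1 -2.1 0 0"

```text
t: 0.93
tcp_pos: [415.4, 346.5, 231.6]
tool_rot: [-3.134, -0.013, 2.963]
contact_force: [0.6, 0.7, 0.8]
gripper_width: 40.0
```

```bash
python3 go.py 533.6 -121 240 172
```

```text
t 0.93 tcp [415.4  346.5  231.64] yaw 169.76 F [0.61 0.69 0.82] M [ 0.023 -0.121 -0.041] w 40.02 q [-0.72  0.46 -0.01  1.74  0.    0.95  0.66] z-axis [-0.0139 -0.0054 -0.9999]
shift cm [-19.93  -43.911  -0.747] spin -2.24 dist 482.3
```

Call:
jog_arm --pt "4 -1.6 -3.5 -0.1 0" --pt "4 -1.6 -3.5 -0.1 0" --pt "4 -1.6 -3.5 -0.1 0" --pt "4 -1.6 -3.5 -0.1 -1" --pt "4 -1.6 -3.5 -0.1 -1"

```text
t: 1.35
tcp_pos: [468.1, 151.6, 234.9]
tool_rot: [-3.134, -0.013, 2.997]
contact_force: [0.5, 0.1, 0.1]
gripper_width: 39.8
```

Call:
jog_arm --pt "4 -1.6 -3.5 0 0" --pt "4 -1.6 -3.5 0 0" --pt "4 -1.6 -3.5 0 0" --pt "4 -1.6 -3.5 0 0" --pt "4 -1.6 -3.5 0 0"

```text
t: 1.77
tcp_pos: [521.7, -42.8, 234.5]
tool_rot: [-3.134, -0.015, 2.999]
contact_force: [0.5, 0.1, -0.1]
gripper_width: 39.9
```

```bash
python3 go.py 533.6 -121 170 172
```

```text
t 1.77 tcp [521.71 -42.85 234.48] yaw 171.82 F [ 0.51  0.15 -0.06] M [ 0.066 -0.093  0.015] w 39.88 q [ 0.    0.43  0.05  1.79 -0.02  0.94  1.49] z-axis [-0.0165 -0.0057 -0.9998]
shift cm [-2.388 -7.515  6.472] spin -0.18 dist 102.0
```

Call:
jog_arm --pt "4 -0.9 -2.7 2 0" --pt "4 -0.8 -2.5 2 0" --pt "4 -0.5 -1.8 2 0" --pt "4 0 0 0 0" --pt "4 0 0 0 0"

```text
t: 2.18
tcp_pos: [533.5, -132.6, 172.5]
tool_rot: [-3.127, -0.012, 2.98]
contact_force: [-0.9, 0.4, 0.2]
gripper_width: 39.9
```

```bash
python3 go.py 533.6 -121 68 172
```

```text
t 2.18 tcp [ 533.45 -132.63  172.52] yaw 170.74 F [-0.85  0.43  0.23] M [ 0.093 -0.059 -0.012] w 39.93 q [ 0.15  0.54  0.07  1.8  -0.03  0.82  1.64] z-axis [-0.0138 -0.0125 -0.9998]
shift cm [ 0.051  1.302 10.436] spin -1.26 dist 105.2
```

Call:
jog_arm --pt "4 0 0.8 1.5 -0.6" --pt "4 0 0.3 2 -0.6" --pt "4 0 0.1 1.5 0" --pt "4 0 0 0.5 0" --pt "4 0 0 0 0"

```text
t: 2.6
tcp_pos: [537.0, -114.1, 119.4]
tool_rot: [-3.132, -0.007, 3.009]
contact_force: [-0.3, -0.3, 0.1]
gripper_width: 40.1
```

```bash
python3 go.py 533.6 -121 68 172; python3 - <<'E'
from h import *
for n in("side","top"):
    im=imaging.get_image(n)[:,:,::-1]; im=im[100:250,260:440] if n=="side" else im[160:280,270:420]
    cv2.imwrite(f'pics/{n}1.png',cv2.resize(im,None,fx=4,fy=4,interpolation=cv2.INTER_CUBIC))
E
```

```text
t 2.60 tcp [ 536.97 -114.09  119.43] yaw 172.41 F [-0.29 -0.28  0.14] M [ 0.028  0.029 -0.046] w 40.10 q [ 0.13  0.61  0.05  1.85 -0.03  0.68  1.63] z-axis [-0.0082 -0.009  -0.9999]
shift cm [ 0.207 -0.678  5.152] spin 0.41 dist 52.0
```

View pics/side1.png

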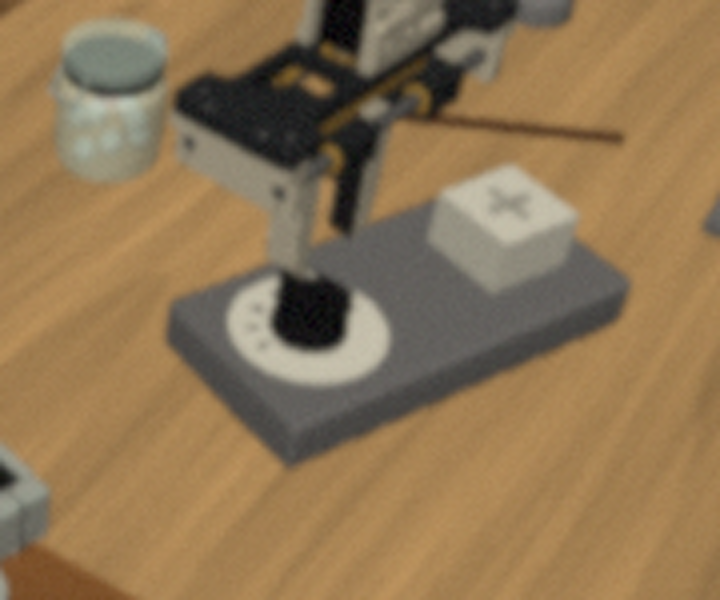

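View pics/top1.png

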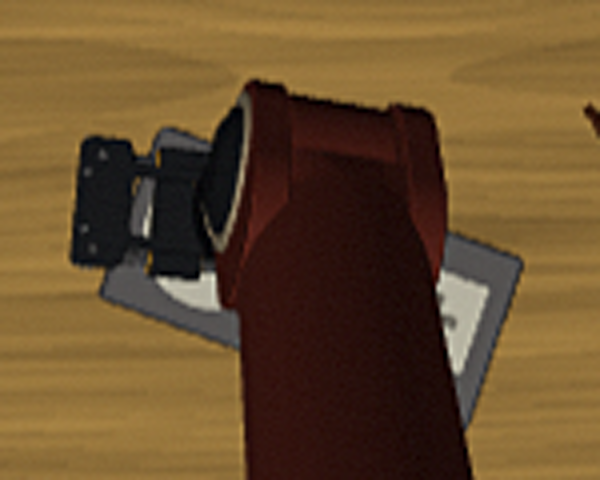

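Call:
jog_arm --pt "4 0.1 -0.3 0.5 0" --pt "4 0.1 -0.2 0.5 0" --pt "4 0 0 0.2 0" --pt "4 0 0 0 0" --pt "4 0 0 0 0"

```text
t: 3.12
tcp_pos: [536.9, -120.1, 111.2]
tool_rot: [-3.131, 0.002, 3.009]
contact_force: [-0.5, 0.1, -0.1]
gripper_width: 40.5
```

```bash
python3 go.py 533.6 -121 68 172
```

```text
t 3.12 tcp [ 536.92 -120.14  111.19] yaw 172.40 F [-0.51  0.15 -0.12] M [0.006 0.042 0.035] w 40.53 q [ 0.14  0.62  0.05  1.86 -0.03  0.65  1.64] z-axis [ 0.001  -0.011  -0.9999]
shift cm [ 0.328 -0.083  4.319] spin 0.4 dist 43.3
```

Call:
jog_arm --pt "4 0.2 -0.1 0.8 0.4" --pt "4 0.1 0 0.8 0" --pt "4 0 0 0.6 0" --pt "4 0 0 0.3 0" --pt "4 0 0 0 0"

```text
t: 3.53
tcp_pos: [533.4, -121.5, 83.7]
tool_rot: [-3.131, 0.003, 3.0]
contact_force: [0.5, 0.4, -0.4]
gripper_width: 40.0
```

```bash
python3 go.py 533.6 -121 68 172
```

```text
t 3.53 tcp [ 533.38 -121.52   83.65] yaw 171.90 F [ 0.46  0.44 -0.37] M [0.044 0.017 0.023] w 39.97 q [ 0.15  0.66  0.05  1.89 -0.03  0.59  1.64] z-axis [ 0.001  -0.0111 -0.9999]
shift cm [-0.01   0.072  1.565] spin -0.1 dist 15.7
```

Call:
jog_arm --pt "4 0 0.1 0.6 0" --pt "4 0 0 0.6 0" --pt "4 0 0 0.3 0" --pt "4 0 0 0 0" --pt "4 0 0 0 0"

```text
t: 3.95
tcp_pos: [533.5, -120.4, 66.2]
tool_rot: [-3.131, 0.001, 3.001]
contact_force: [-0.4, -0.7, 0.4]
gripper_width: 39.5
```

```bash
python3 go.py 533.6 -121 68 172
```

```text
t 3.95 tcp [ 533.51 -120.35   66.21] yaw 171.93 F [-0.35 -0.65  0.36] M [-0.005 -0.015  0.007] w 39.51 q [ 0.15  0.69  0.04  1.9  -0.03  0.55  1.64] z-axis [-0.     -0.0108 -0.9999]
shift cm [-0.019 -0.065 -0.178] spin -0.07 dist 1.9
```

Now close on the bar, gently.

Call:
jog_arm --pt "1 0 0 -0.2 0" --pt "1 0 0 0 0" --pt "1 0 0 0 0" --pt "1 0 0 0 0" --pt "1 0 0 0 0" --grip_force 15

```text
t: 4.37
tcp_pos: [533.8, -121.4, 69.2]
tool_rot: [-3.129, 0.003, 3.001]
contact_force: [0.4, -4.1, -2.0]
gripper_width: 12.2
```

```bash
python3 go.py 533.6 -121 68 127.95
```

```text
t 4.37 tcp [ 533.8  -121.42   69.17] yaw 171.93 F [ 0.35 -4.11 -2.02] M [-0.701 -0.025  0.016] w 12.23 q [ 0.15  0.69  0.05  1.9  -0.03  0.55  1.64] z-axis [ 0.0012 -0.0125 -0.9999]
shift cm [0.026 0.041 0.116] spin 43.98 dist 1.3
```

Call:
jog_arm --pt "1 0 0 0 5" --pt "1 0 0 0 6" --pt "1 0 0 0 6" --pt "1 0 0 0 6" --pt "1 0 0 0 5"

```text
t: 4.78
tcp_pos: [534.2, -120.6, 69.2]
tool_rot: [-3.136, 0.008, 2.49]
contact_force: [0.2, 0.3, -1.1]
gripper_width: 12.1
```

```bash
python3 go.py 533.6 -121 68 127.95
```

```text
t 4.78 tcp [ 534.22 -120.62   69.2 ] yaw 142.67 F [ 0.22  0.26 -1.13] M [0.021 0.    0.006] w 12.07 q [ 0.06  0.69  0.18  1.9  -0.2   0.56  1.29] z-axis [ 0.0029 -0.0097 -0.9999]
shift cm [ 0.028 -0.067  0.12 ] spin 14.72 dist 1.4
```

Call:
jog_arm --pt "1 0 0 0 5" --pt "1 0 0 0 4" --pt "1 0 0 0 3" --pt "1 0 0 0 1" --pt "1 0 0 0 0"

```text
t: 5.2
tcp_pos: [534.5, -120.2, 69.2]
tool_rot: [-3.138, 0.01, 2.25]
contact_force: [-0.2, -1.1, -1.3]
gripper_width: 12.1
```

```bash
python3 go.py 533.6 -121 68 127.95
```

```text
t 5.20 tcp [ 534.54 -120.23   69.16] yaw 128.91 F [-0.21 -1.09 -1.31] M [-0.01   0.047  0.003] w 12.14 q [ 0.02  0.7   0.25  1.9  -0.28  0.57  1.13] z-axis [ 0.0034 -0.01   -0.9999]
shift cm [ 0.001 -0.121  0.116] spin 0.96 dist 1.7
```

Call:
jog_arm --pt "1 0 0 0 0.8" --pt "1 0 0 0 0.2" --pt "1 0 0 0 0" --pt "1 0 0 0 0"

```text
t: 5.53
tcp_pos: [534.5, -120.2, 69.2]
tool_rot: [-3.139, 0.01, 2.233]
contact_force: [0.1, -0.5, -0.0]
gripper_width: 11.6
```

```bash
python3 go.py 533.6 -121 68 127.95
```

```text
t 5.53 tcp [ 534.53 -120.2    69.17] yaw 127.97 F [ 0.06 -0.51 -0.04] M [ 0.052 -0.023 -0.01 ] w 11.60 q [ 0.01  0.7   0.25  1.9  -0.29  0.57  1.12] z-axis [ 0.0036 -0.0095 -0.9999]
shift cm [-0.005 -0.123  0.117] spin 0.02 dist 1.7
```

Yaw is on target. Open and lift.

Call:
jog_arm --pt "4 0 0 0 0" --pt "4 0 0 0 0" --pt "4 0 0 0 0" --pt "4 0 0 -0.5 0" --pt "4 0 0 -1.5 0"

```text
t: 5.95
tcp_pos: [532.8, -119.2, 87.8]
tool_rot: [-3.136, 0.005, 2.234]
contact_force: [-0.9, -0.3, -0.0]
gripper_width: 38.3
```

Call:
jog_arm --pt "4 0 0 -2.5 0" --pt "4 0 0 -2.5 0" --pt "4 0 0 -2.0 0" --pt "4 0 0 -1.5 0" --pt "4 0 0 0 0"

```text
t: 6.37
tcp_pos: [533.4, -118.7, 179.7]
tool_rot: [-3.138, 0.007, 2.234]
contact_force: [1.0, 0.8, -0.0]
gripper_width: 40.3
```

```bash
python3 go.py 562 153 190 75.3
```

```text
t 6.37 tcp [ 533.36 -118.66  179.69] yaw 128.01 F [ 1.03  0.76 -0.05] M [-0.049  0.049 -0.017] w 40.29 q [-0.04  0.54  0.33  1.81 -0.22  0.82  1.06] z-axis [ 0.001  -0.0079 -1.    ]
shift cm [19.632 18.982 -1.242] spin 52.71 dist 273.4
```

Call:
jog_arm --pt "5 1.5 1.5 0 4" --pt "5 2 2 0 6" --pt "5 2 2 0 6" --pt "5 2 2 0 6" --pt "5 2 2 0 6"

```text
t: 6.78
tcp_pos: [573.3, 1.2, 179.1]
tool_rot: [-3.141, 0.013, 1.706]
contact_force: [0.8, -0.6, -0.1]
gripper_width: 50.1
```

```bash
python3 go.py 562 153 170 75.3
```

```text
t 6.78 tcp [573.33   1.19 179.08] yaw 97.73 F [ 0.75 -0.63 -0.11] M [-0.104 -0.028 -0.007] w 50.13 q [-0.35  0.6   0.49  1.74 -0.33  0.88  0.41] z-axis [ 8.000e-04 -1.250e-02 -9.999e-01]
shift cm [15.206  0.92   0.717] spin 22.43 dist 152.5
```

Call:
jog_arm --pt "5 3 0 0.1 5" --pt "5 3.2 -0.2 0.1 5" --pt "5 3 -0.5 0 5" --pt "5 1.8 -0.5 0 4" --pt "5 0.5 0 0 1"

```text
t: 7.2
tcp_pos: [560.5, 128.7, 169.9]
tool_rot: [-3.141, 0.012, 1.344]
contact_force: [-0.1, 0.5, -0.8]
gripper_width: 50.2
```

```bash
python3 go.py 562 153 170 75.3; python3 - <<'E'
from h import *
t=imaging.get_image("top")[:,:,::-1]; cv2.imwrite('pics/top2.png',t)
s=imaging.get_image("side")[:,:,::-1]; cv2.imwrite('pics/side2.png',s)
cv2.imwrite('pics/top2c.png',cv2.resize(t[180:275,285:410],None,fx=6,fy=6,interpolation=cv2.INTER_CUBIC))
E
```

```text
t 7.20 tcp [560.55 128.73 169.91] yaw 77.00 F [-0.12  0.47 -0.78] M [-0.083  0.11  -0.029] w 50.18 q [-0.63  0.64  0.59  1.74 -0.43  0.9  -0.08] z-axis [-0.0029 -0.012  -0.9999]
shift cm [ 2.397 -0.405 -0.039] spin 1.7 dist 24.3
```

View pics/top2c.png

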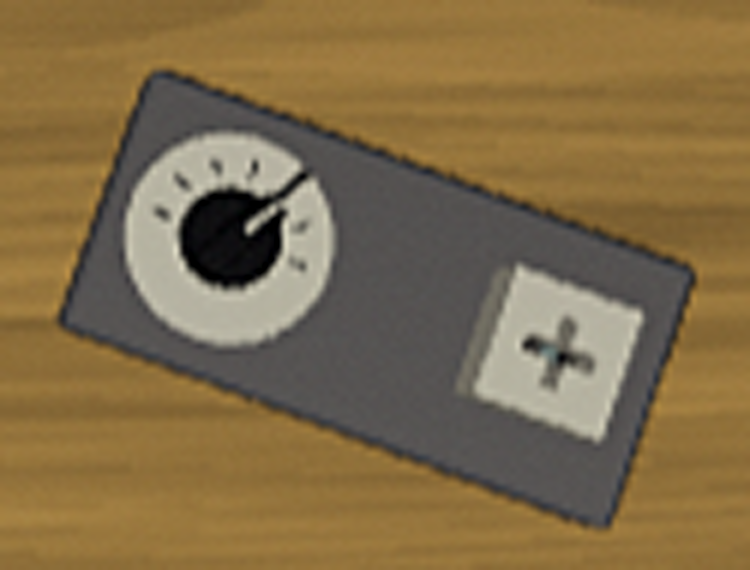

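View pics/side2.png

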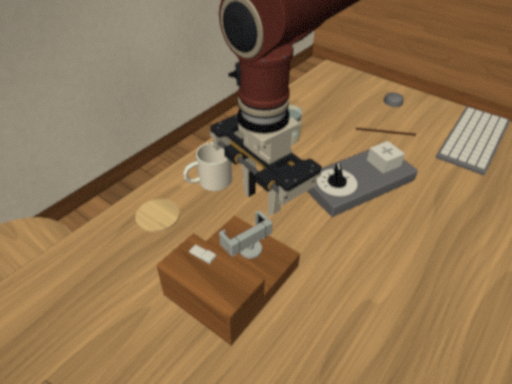

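```bash
python3 - <<'E'
from h import *
t=cv2.imread('pics/top2.png').astype(int)
sub=t[205:225,318:338].min(2); print(sub[5:20,5:16])
# bright pixels within black bar area
pts=[];w=[]
for v in range(211,221):
    for u in range(324,335):
        q=onz('top',u,v,72)[:2]-np.array([533.8,-121.0]); a=np.array([np.cos(np.radians(-52)),np.sin(np.radians(-52))]); n=np.array([-a[1],a[0]])
        if -2<q@a<17 and abs(q@n)<5.5: pts.append(q);w.append(max(0,t[v,u].min()-35))
pts=np.array(pts);w=np.array(w,float)
m=(pts*w[:,None]).sum(0)/w.sum(); C=((pts-m)*w[:,None]).T@(pts-m)/w.sum(); ev,V=np.linalg.eigh(C); d=V[:,1]; d=d*np.sign(d[0])
print('pointer dir',np.degrees(np.arctan2(d[1],d[0])),'mean',m,'dir from axis',np.degrees(np.arctan2(m[1],m[0])),ev)
a=np.radians(-52.05)
for rr in(0,21): print(rr,(proj('top',[533.8+rr*np.cos(a),-121+rr*np.sin(a),72])-[285,180]+.5)*6)
# long mark
P=[];W=[]
for v in range(205,216):
    for u in range(328,340):
        q=onz('top',u,v,35.5)[:2]-np.array([533.6,-121.2]); rr=np.hypot(*q)
        if 29.5<rr<38 and abs(np.degrees(np.arctan2(q[1],q[0]))+52)<14: P.append(q);W.append(max(0,120-t[v,u].min()))
P=np.array(P);W=np.array(W,float);m=(P*W[:,None]).sum(0)/W.sum();print('mark dir',np.degrees(np.arctan2(m[1],m[0])),np.hypot(*m))
E
```

```text
[[135 151 177 147 168 169 169 168 173 145  48]
 [ 47  83 129 132 156 176 154 153 133  50  30]
 [  0   0   0  16  86 135  87  78  25  30 123]
 [ 14  11   4   2   0  11   0  36  79 129 173]
 [ 19  18   9   2   0   0  55 144 100 136 170]
 [ 14   7   0   0  16  99 127 143  27  55 167]
 [  6   2   0  49 129 137 104   6   0 123 170]
 [  4  10  24 148 160  72   4   0  21 180 152]
 [ 13   9  28 152  72   5   1   0  30 179 142]
 [ 15  13   3  35   5   3  13   5  14 176 170]
 [ 13  12  14   8   9   8  14   6   3 177 167]
 [ 14  14  13   9  11  14  12   1  23 172 168]
 [ 15   9  10  19  13  13   9   0  78 173 146]
 [  8   7  13  13  13  12   1  10 151 169 115]
 [ 11  12  15  15  10   5   0 112 173 168 141]]
pointer dir -53.87855051332877 mean [ 5.56117631 -7.78483788] dir from axis -54.45950630779741 [ 1.61327175 16.73329964]
0 [240.79105035 234.55829112]
21 [279.1719772  202.46353085]
mark dir -52.254332895165106 33.95827138963565
```

Call:
jog_arm --pt "5 1.2 -0.2 0.5 1" --pt "5 0.6 -0.1 1 0.3" --pt "5 0 0 0.5 0" --pt "5 0 0 0 0" --pt "5 0 0 0 0"

```text
t: 7.72
tcp_pos: [562.0, 137.9, 147.2]
tool_rot: [3.14, 0.019, 1.317]
contact_force: [-0.2, -0.6, 0.2]
gripper_width: 49.6
```

```bash
python3 go.py 564 153 81 75.3
```

```text
t 7.72 tcp [562.04 137.86 147.16] yaw 75.47 F [-0.15 -0.63  0.19] M [-0.049  0.085  0.029] w 49.57 q [-0.64  0.68  0.59  1.75 -0.45  0.86 -0.11] z-axis [-0.0037 -0.0191 -0.9998]
shift cm [ 1.643 -0.197  6.585] spin 0.17 dist 67.9
```

Call:
jog_arm --pt "5 0.8 -0.1 0.8 0" --pt "5 0.6 -0.1 0.8 0" --pt "5 0.3 0 0.5 0" --pt "5 0 0 0 0" --pt "5 0 0 0 0"

```text
t: 8.13
tcp_pos: [565.0, 152.7, 123.8]
tool_rot: [3.14, 0.02, 1.313]
contact_force: [-0.2, -0.6, -1.1]
gripper_width: 50.2
```

```bash
python3 go.py 564 153 81 75.3
```

```text
t 8.13 tcp [565.03 152.65 123.76] yaw 75.23 F [-0.23 -0.59 -1.12] M [-0.094  0.052 -0.028] w 50.18 q [-0.65  0.72  0.57  1.75 -0.48  0.82 -0.12] z-axis [-0.0035 -0.0202 -0.9998]
shift cm [ 0.095 -0.116  4.274] spin -0.07 dist 42.8
```

Call:
jog_arm --pt "5 0 -0.1 0.8 0" --pt "5 0 0 0.9 0" --pt "5 0 0 0.7 0" --pt "5 0 0 0.3 0" --pt "5 0 0 0 0"

```text
t: 8.55
tcp_pos: [563.9, 152.1, 94.0]
tool_rot: [3.139, 0.021, 1.313]
contact_force: [0.2, 0.8, -0.3]
gripper_width: 50.2
```

```bash
python3 go.py 564 153 81 75.3;  python3 - <<'E'
from h import *
s=imaging.get_image("side")[:,:,::-1]; cv2.imwrite('pics/side3.png',cv2.resize(s[150:290,180:330],None,fx=4,fy=4,interpolation=cv2.INTER_CUBIC))
E
```

```text
t 8.55 tcp [563.86 152.11  93.99] yaw 75.24 F [ 0.2   0.79 -0.27] M [-0.077  0.087  0.025] w 50.18 q [-0.64  0.75  0.54  1.78 -0.51  0.76 -0.1 ] z-axis [-0.0032 -0.0205 -0.9998]
shift cm [ 0.117 -0.012  1.297] spin -0.06 dist 13.0
```

View pics/side3.png

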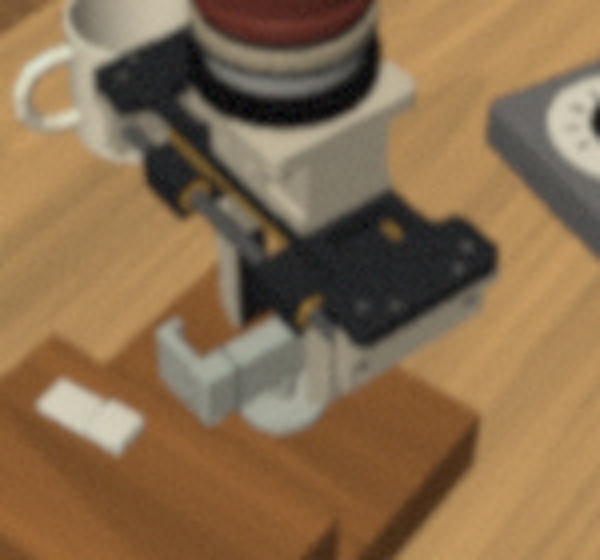

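The fingers straddle the bar at its middle, and the clip is untouched. I'll go down the last 13 mm and close.

Call:
jog_arm --pt "5 0.1 0 0.6 0" --pt "5 0 0 0.4 0" --pt "5 0 0 0.2 0" --pt "5 0 0 0 0" --pt "5 0 0 0 0"

```text
t: 9.02
tcp_pos: [564.8, 152.7, 81.5]
tool_rot: [3.138, 0.02, 1.313]
contact_force: [0.0, -0.4, -0.2]
gripper_width: 49.8
```

```bash
python3 go.py 564 153 81 75.3
```

```text
t 9.02 tcp [564.82 152.67  81.45] yaw 75.21 F [ 0.   -0.44 -0.16] M [-0.06   0.115  0.017] w 49.80 q [-0.63  0.77  0.53  1.78 -0.52  0.74 -0.09] z-axis [-0.0016 -0.0204 -0.9998]
shift cm [ 0.012 -0.088  0.045] spin -0.09 dist 1.0
```

Call:
jog_arm --pt "1 0 0 0 0" --pt "1 0 0 0 0" --pt "1 0 0 0 0" --pt "1 0 0 0 0" --pt "1 0 0 0 0" --grip_force 45

```text
t: 9.43
tcp_pos: [565.3, 152.7, 82.2]
tool_rot: [3.137, 0.019, 1.313]
contact_force: [-0.1, -0.1, -0.3]
gripper_width: 21.2
```

```bash
python3 go.py 564 153 81 75.3
```

```text
t 9.43 tcp [565.32 152.75  82.18] yaw 75.22 F [-0.12 -0.12 -0.31] M [ 0.004  0.084 -0.004] w 21.20 q [-0.63  0.77  0.53  1.78 -0.52  0.74 -0.09] z-axis [-2.000e-04 -2.000e-02 -9.998e-01]
shift cm [-0.007 -0.135  0.117] spin -0.08 dist 1.8
```

Call:
jog_arm --pt "1 0 0 0.1 0" --pt "1 0 0 0 0" --pt "1 0 0 0 0"

```text
t: 9.68
tcp_pos: [565.6, 152.7, 81.4]
tool_rot: [3.136, 0.019, 1.313]
contact_force: [0.1, 0.1, 0.4]
gripper_width: 13.8
```

```bash
python3 go.py 564 153 81 75.3
```

```text
t 9.68 tcp [565.63 152.7   81.4 ] yaw 75.22 F [0.08 0.13 0.35] M [-0.022  0.112  0.023] w 13.76 q [-0.63  0.77  0.53  1.78 -0.52  0.73 -0.09] z-axis [ 7.000e-04 -1.990e-02 -9.998e-01]
shift cm [-0.012 -0.166  0.039] spin -0.08 dist 1.7
```

Call:
jog_arm --pt "1 0 0 -0.5 0" --pt "1 0 0 -1.2 0" --pt "1 0 0 -1.8 0" --pt "1 0 0 -1.8 0" --pt "1 0 0 -1.5 0"

```text
t: 10.1
tcp_pos: [562.0, 153.7, 149.6]
tool_rot: [-3.137, 0.025, 1.312]
contact_force: [0.3, -0.3, -1.5]
gripper_width: 13.9
```

```bash
python3 go.py 481.2 -250.6 180 68
```

```text
t 10.10 tcp [562.02 153.7  149.58] yaw 75.18 F [ 0.33 -0.25 -1.45] M [-0.005  0.092 -0.012] w 13.91 q [-0.67  0.69  0.6   1.73 -0.45  0.88 -0.14] z-axis [-0.0103 -0.0227 -0.9997]
shift cm [-41.215   2.517  -2.039] spin 7.18 dist 413.4
```

Call:
jog_arm --pt "1 -1.5 0.1 -0.9 0" --pt "1 -2.5 0.15 -0.6 0" --pt "1 -3 0.15 -0.4 0" --pt "1 -3 0.15 0 1" --pt "1 -3 0.15 0 1"

```text
t: 10.52
tcp_pos: [536.9, 28.7, 178.0]
tool_rot: [3.138, 0.017, 1.293]
contact_force: [0.8, -0.8, -1.7]
gripper_width: 13.9
```

Call:
jog_arm --pt "1 -3 0.2 0 1" --pt "1 -3 0.2 0 1" --pt "1 -3 0.2 0 1" --pt "1 -3 0.2 0 1" --pt "1 -3 0.2 0 1"

```text
t: 10.93
tcp_pos: [493.1, -129.7, 184.2]
tool_rot: [3.135, 0.017, 1.197]
contact_force: [0.6, -0.6, -0.9]
gripper_width: 13.8
```

```bash
python3 go.py 481.2 -250.6 170 68
```

```text
t 10.93 tcp [ 493.09 -129.69  184.22] yaw 68.57 F [ 0.58 -0.6  -0.91] M [-0.046  0.074 -0.008] w 13.75 q [-0.22  0.54  0.64  1.91 -0.41  0.82  0.26] z-axis [-1.000e-04 -1.870e-02 -9.998e-01]
shift cm [-11.663   3.3     1.647] spin 0.57 dist 122.3
```

Call:
jog_arm --pt "1 -2.8 0.9 0.2 0.3" --pt "1 -2.6 0.9 0.2 0" --pt "1 -2.2 0.7 0 0" --pt "1 -1.2 0.3 0 0" --pt "1 -0.5 0 0 0"

```text
t: 11.35
tcp_pos: [473.0, -243.9, 186.0]
tool_rot: [3.134, 0.024, 1.172]
contact_force: [-0.3, 0.2, -1.3]
gripper_width: 13.9
```

```bash
python3 go.py 481.2 -250.6 155 68
```

```text
t 11.35 tcp [ 472.96 -243.88  185.98] yaw 67.13 F [-0.33  0.17 -1.27] M [-0.086  0.099 -0.003] w 13.93 q [ 0.01  0.56  0.64  1.86 -0.4   0.85  0.44] z-axis [-0.0022 -0.0249 -0.9997]
shift cm [-0.225  0.996  3.112] spin -0.87 dist 32.8
```

Call:
jog_arm --pt "1 0 0.5 0.4 -0.5" --pt "1 0 0.3 0.6 -0.2" --pt "1 0 0.1 0.5 0" --pt "1 0 0 0.2 0" --pt "1 0 0 0 0"

```text
t: 11.77
tcp_pos: [479.7, -247.2, 167.7]
tool_rot: [3.137, 0.022, 1.184]
contact_force: [0.1, -0.1, -1.5]
gripper_width: 13.4
```

```bash
python3 go.py 481.2 -250.6 155 68;  python3 - <<'E'
from h import *
s=imaging.get_image("side")[:,:,::-1]; cv2.imwrite('pics/side4f.png',s);cv2.imwrite('pics/side4.png',cv2.resize(s[80:200,330:450],None,fx=5,fy=5,interpolation=cv2.INTER_CUBIC))
s=imaging.get_image("top")[:,:,::-1]; cv2.imwrite('pics/top4f.png',s);cv2.imwrite('pics/top4.png',cv2.resize(s[170:280,300:430],None,fx=5,fy=5,interpolation=cv2.INTER_CUBIC))
E
```

```text
t 11.77 tcp [ 479.73 -247.24  167.69] yaw 67.84 F [ 0.09 -0.14 -1.48] M [-0.026  0.052  0.025] w 13.41 q [ 0.03  0.6   0.61  1.85 -0.43  0.82  0.47] z-axis [-0.0037 -0.0224 -0.9997]
shift cm [-0.228  0.256  1.275] spin -0.16 dist 13.2
```

View pics/side4.png

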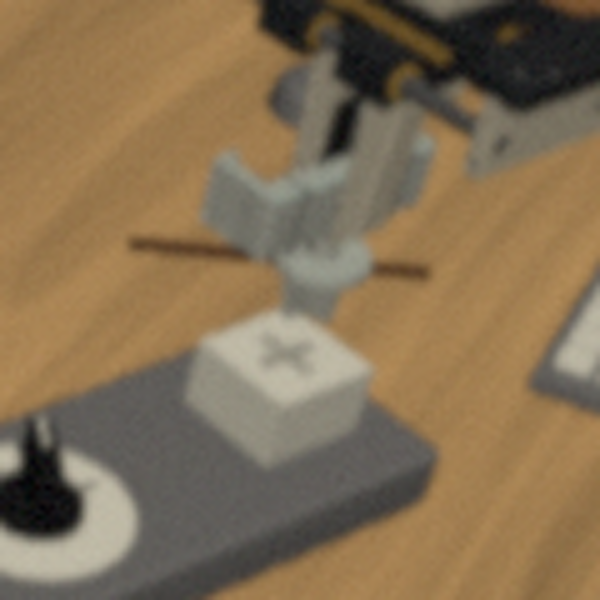

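View pics/top4.png

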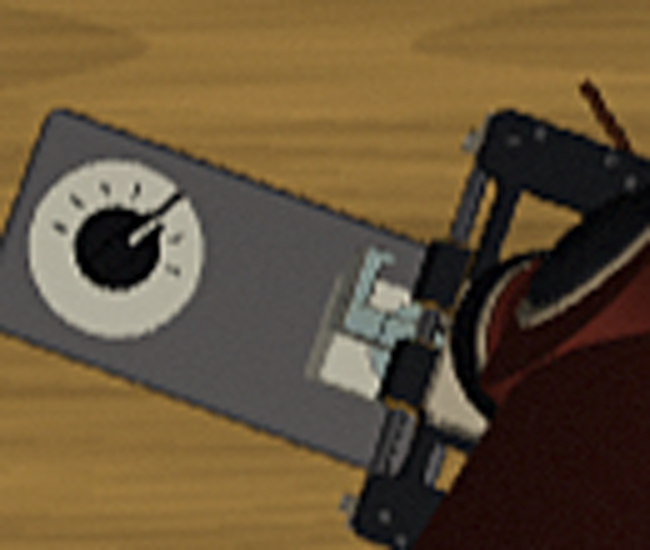

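```bash
python3 - <<'E'
from h import *
tcp=np.array([479.73,-247.24,167.69]); tip=tcp+np.array([-.3,-.17,-67])
for off in ((0,0,0),(-1.8,.3,0)):
    c=tip+off
    for dz,rad in ((26,22),(32,22)):
        P=np.array([proj('side',c+[rad*np.cos(a),rad*np.sin(a),dz]) for a in np.linspace(0,6.28,40)])
        print(off,dz,'u',P[:,0].min(),P[:,0].max(),'v',P[:,1].min(),P[:,1].max())
    print('tip',proj('side',c))
im=cv2.imread('pics/side4f.png').astype(int)
for v in (131,132,133,134,135,136): print(v,[f"{u}:{im[v,u,0]-im[v,u,2]}" for u in range(382,410)])
E
```

```text
(0, 0, 0) 26 u 382.61876416354716 403.0608067031366 v 125.9876093593946 137.57295507159745
(0, 0, 0) 32 u 383.232562845461 403.77196089600295 v 123.7460788749403 135.30539664671906
tip [389.99637846 141.21103258]
(-1.8, 0.3, 0) 26 u 383.3104636891223 403.7792317671924 v 126.33655101809907 137.9466281893638
(-1.8, 0.3, 0) 32 u 383.92803137063015 404.4944078131742 v 124.09424043654371 135.67834790215142
tip [390.68446991 141.57494236]
131 ['382:-24', '383:-23', '384:-16', '385:-14', '386:-12', '387:-10', '388:-10', '389:-11', '390:-11', '391:-10', '392:-12', '393:-13', '394:-12', '395:-11', '396:-10', '397:-11', '398:-13', '399:-11', '400:-11', '401:-12', '402:-13', '403:-22', '404:-43', '405:-67', '406:-76', '407:-78', '408:-75', '409:-75']
132 ['382:-45', '383:-42', '384:-33', '385:-20', '386:-14', '387:-12', '388:-11', '389:-10', '390:-12', '391:-9', '392:-9', '393:-13', '394:-11', '395:-11', '396:-12', '397:-10', '398:-10', '399:-10', '400:-11', '401:-12', '402:-11', '403:-18', '404:-35', '405:-58', '406:-67', '407:-69', '408:-67', '409:-67']
133 ['382:-67', '383:-62', '384:-52', '
[... 506 characters left out ...]
, '403:-23', '404:-39', '405:-52', '406:-54', '407:-54', '408:-56', '409:-55']
135 ['382:-79', '383:-80', '384:-71', '385:-60', '386:-40', '387:-19', '388:-12', '389:-8', '390:-12', '391:-11', '392:-9', '393:-11', '394:-11', '395:-8', '396:-12', '397:-10', '398:-11', '399:-8', '400:-12', '401:-14', '402:-22', '403:-41', '404:-60', '405:-66', '406:-68', '407:-67', '408:-68', '409:-68']
136 ['382:-77', '383:-76', '384:-74', '385:-64', '386:-41', '387:-22', '388:-13', '389:-12', '390:-13', '391:-10', '392:-11', '393:-12', '394:-10', '395:-10', '396:-10', '397:-12', '398:-15', '399:-15', '400:-20', '401:-31', '402:-44', '403:-64', '404:-74', '405:-74', '406:-75', '407:-77', '408:-74', '409:-73']
```

```bash
python3 go.py 483.2 -250.8 147 68
```

```text
t 11.87 tcp [ 479.93 -247.3   168.09] yaw 67.85 F [ 0.22 -0.31 -1.41] M [-0.1    0.076 -0.027] w 13.96 q [ 0.03  0.59  0.61  1.85 -0.43  0.82  0.47] z-axis [-0.0031 -0.0227 -0.9997]
shift cm [-0.154  0.423  2.115] spin -0.15 dist 21.6
```

Call:
jog_arm --pt "1 -0.1 0.3 0.5 -0.15" --pt "1 0 0.1 0.6 0" --pt "1 0 0 0.3 0" --pt "1 0 0 0 0" --pt "1 0 0 0 0"

```text
t: 12.28
tcp_pos: [484.5, -248.6, 152.5]
tool_rot: [3.136, 0.022, 1.19]
contact_force: [-0.5, -1.0, -1.5]
gripper_width: 13.5
```

```bash
python3 go.py 483.2 -250.8 147 68
```

```text
t 12.28 tcp [ 484.52 -248.58  152.53] yaw 68.21 F [-0.5  -1.02 -1.46] M [-0.014  0.103 -0.051] w 13.45 q [ 0.05  0.62  0.59  1.85 -0.44  0.79  0.48] z-axis [-0.0029 -0.0222 -0.9997]
shift cm [-0.243 -0.043  0.559] spin 0.21 dist 6.1
```

Call:
jog_arm --pt "1 -0.2 0 0.2 0.1" --pt "1 0 0 0.2 0" --pt "1 0 0 0 0" --pt "1 0 0 0 0"

```text
t: 12.62
tcp_pos: [483.6, -251.0, 148.3]
tool_rot: [3.136, 0.022, 1.188]
contact_force: [-0.2, 0.2, -1.7]
gripper_width: 13.8
```

```bash
python3 go.py 483.2 -250.8 147 68
```

```text
t 12.62 tcp [ 483.56 -251.03  148.32] yaw 68.07 F [-0.18  0.17 -1.66] M [-0.086  0.075 -0.008] w 13.80 q [ 0.05  0.63  0.59  1.86 -0.45  0.78  0.49] z-axis [-0.0028 -0.0225 -0.9997]
shift cm [ 0.011 -0.043  0.132] spin 0.07 dist 1.4
```

Call:
jog_arm --pt "1 0 0 0.3 0" --pt "1 0 0 0.4 0" --pt "1 0 0 0.3 0" --pt "1 0 0 0.1 0" --pt "1 0 0 0 0"

```text
t: 13.03
tcp_pos: [483.6, -251.4, 136.4]
tool_rot: [3.135, 0.022, 1.188]
contact_force: [-0.9, -0.7, -1.1]
gripper_width: 13.8
```

```bash
python3 go.py 483.2 -250.8 137 68
```

```text
t 13.03 tcp [ 483.57 -251.39  136.36] yaw 68.06 F [-0.92 -0.7  -1.12] M [-0.048  0.066 -0.006] w 13.83 q [ 0.06  0.64  0.58  1.87 -0.46  0.76  0.5 ] z-axis [-0.0023 -0.0226 -0.9997]
shift cm [ 0.04  -0.056 -0.065] spin 0.06 dist 0.9
```

Call:
jog_arm --pt "1 0.05 -0.05 0.2 0" --pt "1 0 0 0.3 0" --pt "1 0 0 0.2 0" --pt "1 0 0 0.1 0"

```text
t: 13.37
tcp_pos: [483.4, -250.8, 127.7]
tool_rot: [3.135, 0.022, 1.188]
contact_force: [0.1, 0.8, -1.5]
gripper_width: 13.5
```

```bash
python3 go.py 483.2 -250.8 112 68
```

```text
t 13.37 tcp [ 483.39 -250.85  127.66] yaw 68.07 F [ 0.1   0.83 -1.45] M [-0.089  0.089 -0.02 ] w 13.55 q [ 0.07  0.65  0.57  1.88 -0.47  0.74  0.51] z-axis [-0.002  -0.0226 -0.9997]
shift cm [ 0.032 -0.03   1.566] spin 0.07 dist 15.7
```

Call:
jog_arm --pt "1 0 0 0.3 0" --pt "1 0 0 0.3 0" --pt "1 0 0 0.3 0" --pt "1 0 0 0.2 0" --pt "1 0 0 0.2 0"

```text
t: 13.78
tcp_pos: [483.6, -251.3, 115.0]
tool_rot: [3.134, 0.021, 1.188]
contact_force: [-1.8, 1.0, 5.6]
gripper_width: 13.8
```

```bash
python3 go.py 483.2 -250.8 112 68
```

```text
t 13.78 tcp [ 483.64 -251.25  115.04] yaw 68.08 F [-1.82  1.03  5.6 ] M [ 0.327  0.491 -0.007] w 13.83 q [ 0.08  0.67  0.55  1.89 -0.49  0.71  0.53] z-axis [-8.000e-04 -2.180e-02 -9.998e-01]
shift cm [ 0.032 -0.06   0.303] spin 0.08 dist 3.1
```

Call:
jog_arm --pt "1 0 0 0.3 0" --pt "1 0 0 0.3 0" --pt "1 0 0 0.3 0" --pt "1 0 0 0.3 0"

```text
t: 14.12
tcp_pos: [483.6, -251.6, 112.3]
tool_rot: [3.133, 0.012, 1.188]
contact_force: [-4.0, 3.9, 22.2]
gripper_width: 13.6
```

```bash
python3 go.py 483.2 -250.8 112 68
```

```text
t 14.12 tcp [ 483.57 -251.61  112.3 ] yaw 68.06 F [-3.97  3.89 22.22] M [ 0.88   1.606 -0.052] w 13.58 q [ 0.09  0.67  0.54  1.89 -0.5   0.7   0.54] z-axis [ 0.0036 -0.0149 -0.9999]
shift cm [ 0.062 -0.065  0.029] spin 0.06 dist 0.9
```

Call:
jog_arm --pt "1 0.03 -0.05 0.3 0" --pt "1 0 0 0.3 0" --pt "1 0 0 0.3 0"

```text
t: 14.37
tcp_pos: [483.3, -251.8, 112.4]
tool_rot: [3.129, 0.006, 1.187]
contact_force: [-5.3, 3.9, 22.1]
gripper_width: 13.7
```

```bash
python3 go.py 483.2 -250.8 112 68;  python3 - <<'E'
from h import *
s=imaging.get_image("side")[:,:,::-1]; cv2.imwrite('pics/side5f.png',s);cv2.imwrite('pics/side5.png',cv2.resize(s[80:210,300:450],None,fx=5,fy=4.6,interpolation=cv2.INTER_CUBIC))
s=imaging.get_image("top")[:,:,::-1]; cv2.imwrite('pics/top5f.png',s);cv2.imwrite('pics/top5.png',s)
E
python3 go.py
```

```text
t 14.37 tcp [ 483.33 -251.82  112.44] yaw 68.01 F [-5.33  3.92 22.14] M [ 1.006  1.536 -0.064] w 13.71 q [ 0.1   0.67  0.53  1.89 -0.5   0.7   0.54] z-axis [ 0.0098 -0.0104 -0.9999]
shift cm [ 0.09  -0.051  0.042] spin 0.01 dist 1.1
t 14.47 tcp [ 483.33 -251.83  112.42] yaw 68.00 F [-4.63  3.98 22.13] M [ 0.902  1.502 -0.084] w 13.89 q [ 0.1   0.67  0.53  1.89 -0.5   0.7   0.54] z-axis [ 0.0099 -0.0103 -0.9999]
```

View pics/side5.png

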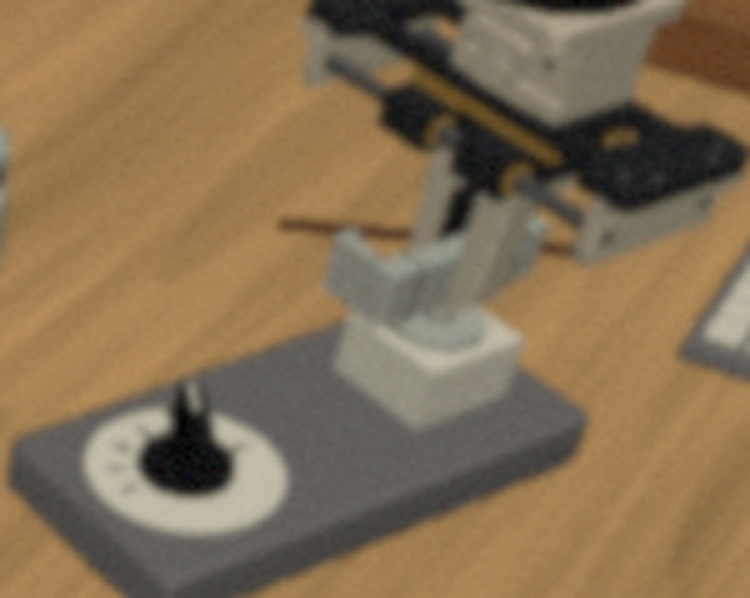

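View pics/top5.png

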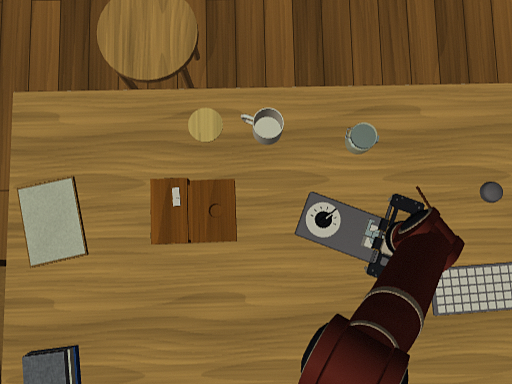

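```bash
python3 -c "
from workcell import r
print(r.close_job())"
```

```text
the job is handed in; nothing more can be done
None
```

The dial is at the long mark, and the clamp is fully home in the socket, still gripped and pressed. I handed the job in at about 14.5 s of the 56 s allowed.

- **Dial:** I gripped its bar, turned it clockwise to the 120° mark and let go. The tool ended on the computed mark direction to within 0.1°. A coarse measurement from the top picture put the pointer about 2° from the mark; that is near the picture's resolution, so I left it.
- **Clamp:** I lifted it from the organiser, turned it about 7° to line up with the socket, and pushed it in.
    - **Height:** the tool height puts the stem tip about 45 mm above the desk, which is the fully home position.
    - **Force:** the final push was steady at about 22 N down, against 9 N from the spring, with about 6 N sideways.
    - **Pictures:** the side picture shows the collar sitting on the socket block.
- **Bystanders:** the mug, the jar and the clip look unmoved in the last top picture.
- **Checks that disagreed:** the arm and camera readings differed by about 1.8 mm sideways, so I corrected for that before inserting. The tool leans by about 0.8°, which is about 0.8° different from when it gripped the clamp. The interface gives no direct way to correct this.

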